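# Make up a sake set and a coffee set for the shop display

### The arm

A 6-joint arm with a two-finger parallel gripper is mounted at the origin on the work surface. World frame = base frame: x ahead of the robot, y to its left, z up, the work surface at z = 0. Lengths are in mm, angles in rad, forces in N, time in s.
With the tool pointing down it reaches from about 350 to 875 mm from the base axis. Payload 4.2 kg.
Tool frame: the origin (TCP) lies between the finger pads; the fingertips stand 11 mm ahead of it and the grasp point (between the pads) lies 8 mm behind it; z points along the fingers, y is the direction in which the jaws open and shut (so a half turn about z gives the same grasp; the last joint's range is limited). The gripper opens to 85 mm and grips with 20 to 120 N. Pads are 22 mm wide; open, the fingers measure 114 mm over their backs; the gripper's body (76 mm by 85 mm) begins 54 mm behind the grasp point. The pads swing forward as they close: fully open they stand 13 mm farther back than shut.
Start: joints at [-1.031, 0.385, 0.008, 0, -1.194, -0.259], TCP at [173.219, -600.495, 214.912] pointing down, gripper open.
Joint ranges: [-3.14, 3.14], [-1.21, 2.06], [-1.07, 1.41], [-3.16, 2.05], [-2.99, -0.16], [-3.1, 3.1]. Speed limits (rad/s): [2.79, 2.79, 3.14, 3.14, 3.14, 3.14].

### API

Orientations are given as a 3x3 rotation matrix whose columns are the frame's x, y, z axes.
In Python, from cell import env gives the robot as it stands.
- The arm moves only by the shell command python3 -m jog 'ROWS' [FORCE]. ROWS is JSON, a list of rows, each a list of 3 entries, a list of its own where there are three numbers: the shift along the tool's x, y, z in mm, then the turn about the tool's z in rad, then the closure in counts, from 0 (fully open) to 255 (shut). In form: [[[x, y, z], yaw, fingers], ...]. A call has 1 to 5 rows; each row is the pose to reach, as a shift and turn from the pose measured when the call began, along the tool's axes at that moment; what a row does not reach only later rows make up. A row lasts 1/10 s, in which the tool goes at most 50 mm and 8.59 degrees, less where a joint would pass 70% of its speed; a pose out of reach is approached as far as the arm can. A call with a gripper value outside its range is refused whole. The fingers move at their own pace and stop on an object; FORCE is the grip in N (left out, the last holds). Time passes only in rows, so rows that repeat a pose let the fingers close. It gives the time, the measured TCP pose, the force and the opening at its end, in the units of the state.
- env.get_state(): the state, without advancing time (a new reading comes with each control period).
- env.grab_frame(name): name is "scene" or "top" or "wrist"; returns a dict with "color" (384x512x3 uint8, blue, green, red), "depth" (384x512 float32, mm along the optical axis (not along the pixel's ray), 0 where there is no reading), "vfov" (degrees; the focal length in pixels is half the picture's height over the tangent of half this angle, whatever the lens; pixels are square), "cx", "cy" (the principal point, pixels), "world_to_cam" (4x4, takes a point from world to camera coordinates). Camera axes: x right, y up, looking along -z (the intrinsics and any distortion apply to the point x, -y, -z); pixel columns grow to the right and rows downward; lengths in mm; the calibration is good to about 2 mm. A picture is of the moment at which its call begins.
- env.sign_off(): hands the job in, once; it reports no verdict.
The state is a dict: "time": time; "q": joint angles; "qd": joint speeds; "effort": joint torques, N m; "eef_pos": TCP position; "ee_rot": TCP orientation; "contact_force": force on the tool from outside, world axes, zero at the start; "wrist_torque": the same for the moment, N m; "opening": finger opening in mm.
Only numpy, scipy, OpenCV 4.12 (cv2) and the standard library are available. Lean on these libraries where they do the work, as an engineer would, in place of code of your own. Each camera call takes 0.05 s, during which the arm holds its last target.

### The job

Make up two sets from the white porcelain standing in the middle of the display table. On the oblong wooden tray goes the sake set: the flask on the large mat and the small sake cup on the small mat; on the round black tray goes the coffee set: the sugar pot on the square mat, the tall cup on the large round mat and the milk jug on the small round mat. Each piece stands upright in the middle of its mat and is put down, never dropped or knocked over; leave the pepper mill where it stands.

Things in the scene. Friction and masses are not known exactly. Their poses are not given: they have to be found in the camera images.
- flask: Sake flask, white porcelain: round belly 64 mm across (from 20 to 52 mm height), shoulder narrowing to a straight slim neck 34 mm across from 82 to 126 mm height, small lip 42 mm across on top, 134 mm tall. About 0.22 kg. Grip it by the neck, about 108 mm above its underside. Origin: centre of its underside; z up. Starts upright on the table among the stock.
- sake_cup: Sake cup, white porcelain: small, open, straight-sided, with no handle, 49 mm across and 42 mm tall, wall 4 mm. About 0.07 kg. Origin: centre of its underside; z up. Starts upright on the table among the stock.
- tall_cup: Tall cup, white porcelain: open, straight-sided, with no handle, 62 mm across and 86 mm tall, wall 4 mm. About 0.20 kg. Origin: centre of its underside; z up. Starts upright on the table among the stock.
- sugar_pot: Sugar pot, white porcelain, with its lid fixed on: straight side 65 mm across up to 48 mm height, lid rim 67 mm across from 48 to 52 mm, low domed lid with a little knob, 76 mm tall in all. About 0.24 kg. Origin: centre of its underside; z up. Starts upright on the table among the stock.
- milk_jug: Milk jug, white porcelain: open round body 52 mm across and 62 mm tall, wall 3.5 mm; a loop handle at its +y side reaches 48 mm from the axis, a small spout at its -y side reaches about 36 mm from the axis. Grip the body across its x axis, clear of both. About 0.13 kg. Origin: centre of its underside; z up. Starts upright on the table among the stock.
- sake_tray: Sake tray, fixed to the table but differently placed each time: dark wooden oblong tray, 270 mm (its x) by 150 mm (its y), rim 8 mm thick and 20 mm high. Two round cork mats, whose tops lie 10 mm above the table (2 mm above the tray board): the large mat, 84 mm across, is centred at x = +62 mm, y = 0; the small mat, 54 mm across, at x = -66 mm, y = 0. Origin: centre of the underside.
- coffee_tray: Coffee tray, fixed to the table but differently placed and turned each time: black round tray, 268 mm across, rim 8 mm thick and 18 mm high. Three cork mats, whose tops lie 10 mm above the table (2 mm above the tray board): the square mat, 82 by 82 mm, is centred at x = +70 mm, y = 0; the large round mat, 84 mm across, at x = -35.0 mm, y = +60.6 mm; the small round mat, 54 mm across, at x = -35.0 mm, y = -60.6 mm. Origin: centre of the underside.
- mill: Turned wooden pepper mill standing among the stock, 52 mm across at most and 144 mm tall; belongs to neither set, leave it standing. Origin: centre of its underside.
Things that resemble listed ones, but are neither listed nor needed, are in the scene too. Leave any green or red look-alike of the sugar_pot alone.

How it is judged:
By the outcome, as a careful person would: the job done as asked, in the order asked, and still so for the second after the job is handed in, with the robot touching nothing.
It also fails if it takes over 112 s, if anything falls off the work surface, if the arm or the gripper's body presses on something with over 40 N, if the wrist force passes 120 N, or if a joint passes its speed limit or range.

## Working session

There is one attempt and no reset: what is moved stays moved. The work goes in short steps, Python scripts to look and compute and a shell command to move; the robot and the scene stay as the last step left them, time stands still between calls to the robot, and variables do not carry over. Pictures are saved under pics/ and viewed, and the job is handed in when it is done.

```bash
ls; mkdir -p pics
python3 - <<'E'
from cell import env
import cv2,numpy as np
s=env.get_state();print(s['time'],s['eef_pos'],s['ee_rot'],s['opening'])
for n in ("scene","top","wrist"):
    f=env.grab_frame(n);cv2.imwrite(f'pics/{n}0.png',f['color']);np.savez(f'pics/{n}0.npz',**f)
    print(n,f['vfov'],f['cx'],f['cy'],[k for k in f],np.round(f['world_to_cam'],3).tolist())
E
```

```text
pics
0.0 [ 173.06238122 -599.89783575  213.81909053] [[-9.60884768e-01 -2.76947622e-01 -6.90945062e-04]
 [-2.76948470e-01  9.60882509e-01  2.08547637e-03]
 [ 8.63493046e-05  2.19525865e-03 -9.99997587e-01]] 85.539757520508
scene 46.056110550952006 251.57930269082047 191.5742165095629 ['color', 'depth', 'vfov', 'cx', 'cy', 'world_to_cam'] [[-0.565, 0.825, 0.006, 279.869], [-0.695, -0.48, 0.535, 335.2], [0.445, 0.298, 0.845, -1276.634], [0.0, 0.0, 0.0, 1.0]]
top 44.792647339672925 261.7524930757318 185.4841626669433 ['color', 'depth', 'vfov', 'cx', 'cy', 'world_to_cam'] [[0.024, -1.0, 0.009, -16.173], [0.989, 0.025, 0.144, -544.148], [-0.144, 0.005, 0.99, -1076.54], [0.0, 0.0, 0.0, 1.0]]
wrist 62.073748427781034 252.94102869359182 189.712281547328 ['color', 'depth', 'vfov', 'cx', 'cy', 'world_to_cam'] [[-0.277, 0.961, 0.002, 623.93], [-0.926, -0.267, -0.267, 35.871], [-0.256, -0.076, 0.964, -377.998], [0.0, 0.0, 0.0, 1.0]]
```

View pics/top0.png

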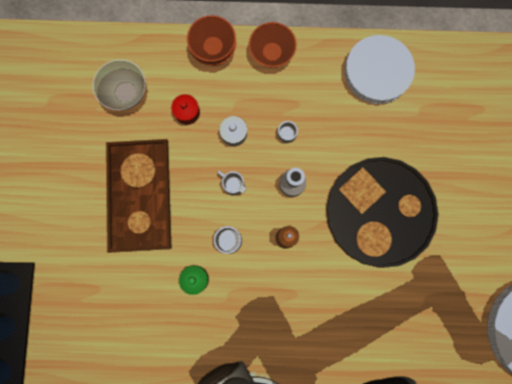

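View pics/scene0.png

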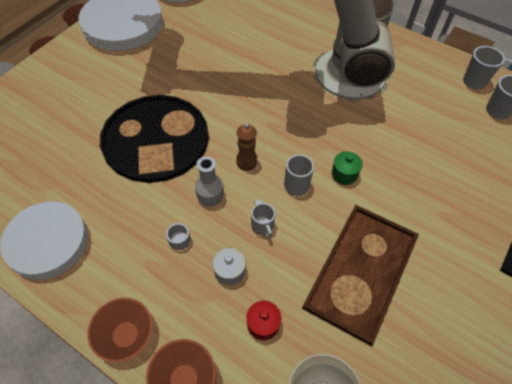

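```bash
cat > h.py <<'E'
import numpy as np,cv2
def load(n): return dict(np.load(f'pics/{n}.npz'))
def foc(f): return f['color'].shape[0]/2/np.tan(np.radians(float(f['vfov']))/2)
def cloud(f):
    d=f['depth'].astype(float);h,w=d.shape;F=foc(f)
    u,v=np.meshgrid(np.arange(w),np.arange(h))
    P=np.stack([(u-f['cx'])/F*d,-(v-f['cy'])/F*d,-d,np.ones_like(d)],-1)
    W=P@np.linalg.inv(f['world_to_cam']).T
    W=W[...,:3];W[d<=0]=np.nan;return W
def ray(f,u,v,z):
    F=foc(f);C=np.linalg.inv(f['world_to_cam'])
    d=C[:3,:3]@np.array([(u-f['cx'])/F,-(v-f['cy'])/F,-1.]);o=C[:3,3]
    return o+d*(z-o[2])/d[2]
def proj(f,p):
    c=f['world_to_cam']@np.append(p,1.);F=foc(f)
    return f['cx']+F*c[0]/-c[2], f['cy']-F*c[1]/-c[2]
def circ(xy):
    A=np.c_[2*xy,np.ones(len(xy))];s=np.linalg.lstsq(A,(xy**2).sum(1),rcond=None)[0]
    return s[:2],np.sqrt(s[2]+s[0]**2+s[1]**2)
E
python3 - <<'E'
from h import *
for n in('top0','scene0'):
    f=load(n);W=cloud(f);z=W[...,2]
    t=z[(abs(z)<15)];print(n,'table z',np.nanmedian(t),np.nanpercentile(t,[10,90]))
    m=(z>14)&(W[...,0]>330)&(W[...,0]<800)&(abs(W[...,1])<330)
    k,l,st,c=cv2.connectedComponentsWithStats(m.astype(np.uint8))
    for i in range(1,k):
        if st[i,4]<60: continue
        p=W[l==i];zt=np.nanpercentile(p[:,2],97)
        col=f['color'][l==i].mean(0).astype(int)
        r=(p[:,:2].min(0)+p[:,:2].max(0))/2
        print(i,c[i].round(),st[i,4],'ztop',zt.round(1),'mid',r.round(1),'size',np.ptp(p[:,:2],0).round(),col)
    # cork
    hsv=cv2.cvtColor(f['color'],cv2.COLOR_BGR2HSV)
    b=f['color'].astype(int)
    mk=((b[...,2]>120)&(W[...,2]>3)&(W[...,2]<16)&(b[...,2]-b[...,0]>50)).astype(np.uint8)
    k,l,st,c=cv2.connectedComponentsWithStats(mk)
    for i in range(1,k):
        if st[i,4]>150: print('cork',c[i].round(1),st[i,4],ray(f,*c[i],10).round(1))
E
```

```text
top0 table z 0.7584635518858249 [-2.24160588  6.30549747]
1 [138.  94.] 175 ztop 62.3 mid [760.6 307.8] size [79. 44.] [ 91 108 118]
2 [375.  94.] 611 ztop 44.6 mid [ 781.9 -274.7] size [ 36. 110.] [159 154 151]
4 [185. 109.] 673 ztop 74.0 mid [730.2 190.1] size [66. 65.] [ 16  27 154]
5 [233. 130.] 658 ztop 73.7 mid [678.1  70.9] size [66. 65.] [164 165 163]
6 [287. 131.] 197 ztop 45.4 mid [681.1 -61.6] size [48. 48.] [112 115 119]
7 [157. 196.] 710 ztop 24.4 mid [519.6 271.5] size [277. 116.] [23 45 76]
9 [354. 213.] 675 ztop 22.5 mid [ 492.2 -246.1] size [268. 168.] [41 50 56]
22 [292. 182.] 619 ztop 137.0 mid [550.7 -74.2] size [59. 61.] [110 115 119]
24 [232. 182.] 251 ztop 65.5 mid [548.2  69.9] size [53. 67.] [121 125 129]
115 [226. 239.] 249 ztop 89.3 mid [412.7  72.6] size [61. 60.] [130 132 134]
116 [287. 237.] 421 ztop 142.7 mid [421.2 -61.3] size [47. 47.] [ 39  71 112]
173 [194. 271.] 226 ztop 64.4 mid [341.6 150.5] size [23. 60.] [ 40 113  44]
cork [271.6  51.2] 254 [897.6 -20.   10. ]
cork [137.4 169.8] 918 [580.  304.6  10. ]
cork [362.1 190.2] 1087 [ 543.2 -250.    1
[... 668 characters left out ...]
44.5 mid [ 782.8 -276.4] size [ 34. 106.] [167 161 157]
29 [341. 262.] 909 ztop 22.2 mid [520.3 270.9] size [279. 118.] [30 46 70]
30 [178. 235.] 356 ztop 43.4 mid [683.1 -63.7] size [49. 51.] [96 98 99]
31 [229. 266.] 970 ztop 73.9 mid [679.4  69.4] size [66. 66.] [147 148 146]
35 [263. 319.] 1103 ztop 74.1 mid [731.9 188.8] size [66. 66.] [ 30  33 138]
38 [310. 367.] 725 ztop 60.0 mid [760.5 307.2] size [78. 45.] [ 98 116 122]
cork [177.6 122.6] 607 [ 426.4 -277.6   10. ]
cork [129.8 127.7] 254 [ 509.1 -366.8   10. ]
cork [155.3 157.9] 873 [ 544.9 -250.5   10. ]
cork [373.7 244.7] 428 [453.8 292.5  10. ]
cork [350.8 294.6] 1271 [581.7 303.8  10. ]
cork [124.6 334.2] 452 [900.8 -19.9  10. ]
```

Run:
```python
from h import *
import numpy as np
objs=dict(flask=((553,-73),126,150,40),flaskneck=((553,-73),90,124,40),cup=((682,-62.5),33,60,40),tall=((414,72.5),70,100,45),sugar=((679,70),25,51,45),knob=((679,70),66,90,45),jug=((549,69.5),20,75,60),mill=((424,-62),20,150,40))
for n in('top0','scene0'):
    f=load(n);W=cloud(f)
    for k,(c,a,b,r) in objs.items():
        p=W[(W[...,2]>a)&(W[...,2]<b)&(np.hypot(W[...,0]-c[0],W[...,1]-c[1])<r)]
        if len(p)>5:
            cc,R=circ(p[:,:2]);print(n,k,len(p),'circ',cc.round(1),R.round(1),'mid',((p.min(0)+p.max(0))/2)[:2].round(1),np.ptp(p,0)[:2].round(1))
# jug handle direction
for n in('top0','scene0'):
    f=load(n);W=cloud(f)
    p=W[(W[...,2]>15)&(np.hypot(W[...,0]-549.5,W[...,1]-69.5)<60)]
    cc=np.array([549.5,69.])
    d=p[:,:2]-cc;rr=np.hypot(*d.T)
    q=d[rr>31];ang=np.degrees(np.arctan2(q[:,1],q[:,0]));print(n,len(q),np.c_[ang,np.hypot(*q.T)][np.argsort(ang)].round(0).tolist()[::3])
# coffee tray
src=np.array([[70,0],[-35,60.6],[-35,-60.6]])
dst=np.array([[544,-250.3],[425.9,-277.5],[508.9,-366.2]])
print([np.linalg.norm(dst[i]-dst[j]).round(1) for i,j in((0,1),(1,2),(0,2))])
a=src-src.mean(0);b=dst-dst.mean(0)
z=(b[:,0]+1j*b[:,1])@np.conj(a[:,0]+1j*a[:,1]);th=np.angle(z);print('coffee',dst.mean(0),np.degrees(th))
R=np.array([[np.cos(th),-np.sin(th)],[np.sin(th),np.cos(th)]]);print((src@R.T+dst.mean(0)).round(1))
im=cv2.resize(load('top0')['color'][80:290,100:450],None,fx=2.2,fy=2.2,interpolation=cv2.INTER_CUBIC);cv2.imwrite('pics/topcrop.png',im)
```

```text
top0 flask 250 circ [553.3 -75.2] 14.0 mid [552.5 -76. ] [38.2 37.9]
top0 flaskneck 20 circ [553.1 -75. ] 16.7 mid [541.6 -72.2] [10.9 25.7]
top0 cup 124 circ [681.  -61.6] 22.3 mid [681.4 -62.3] [47.2 46.7]
top0 tall 163 circ [412.6  73.2] 28.7 mid [412.7  72.9] [60.7 59.2]
top0 sugar 74 circ [678.   70.4] 31.6 mid [678.1  69.7] [66.2 62.6]
top0 knob 42 circ [677.4  70.5] 6.0 mid [677.9  71. ] [15.5 14.3]
top0 jug 239 circ [547.9  68.2] 26.1 mid [548.2  69.9] [52.7 67. ]
top0 mill 416 circ [421.9 -61.1] 17.3 mid [421.2 -61.3] [47.5 47.5]
scene0 flask 242 circ [554.5 -76. ] 14.3 mid [554.3 -76.3] [39.7 38.8]
scene0 flaskneck 143 circ [554.6 -76.1] 16.2 mid [557.5 -73.6] [28.9 29.4]
scene0 cup 182 circ [683.7 -62.5] 22.3 mid [683.1 -64. ] [49.  49.9]
scene0 tall 324 circ [415.3  72.6] 28.8 mid [415.9  72.1] [63.  62.2]
scene0 sugar 148 circ [679.3  69.2] 32.2 mid [679.4  69.3] [66.4 64.8]
scene0 knob 60 circ [680.1  70.1] 6.1 mid [679.6  69.9] [16.  15.9]
scene0 jug 567 circ [551.7  68.9] 26.2 mid [550.8  68.9] [55.9 70.1]
scene0 mill 749 circ [427.9 -61.9] 16.4 mid [426.9 -61.8] [46.9 48.2]
top0 33 [[-137.0, 35.0], [-134.0, 36.0], [-131.0, 37.0], [-126.0, 35.0], [-123.0, 33.0], [-118.0, 37.0], [-113.0, 33.0], [51.0, 36.0], [54.0, 38.0], [57.0, 35.0], [59.0, 40.0]]
scene0 65 [[-135.0, 33.0], [-131.0, 33.0], [-128.0, 36.0], [-123.0, 33.0], [-120.0, 35.0], [-116.0, 35.0], [-112.0, 35.0], [-108.0, 32.0], [45.0, 33.0], [46.0, 40.0], [46.0, 39.0], [47.0, 32.0], [48.0, 44.0], [48.0, 33.0], [49.0, 41.0], [49.0, 39.0], [51.0, 44.0], [51.0, 41.0], [52.0, 43.0], [54.0, 37.0], [55.0, 41.0], [55.0, 43.0]]
[np.float64(121.2), np.float64(121.5), np.float64(121.1)]
coffee [ 492.93333333 -298.        ] 43.07320974846029
[[ 544.1 -250.2]
 [ 426.  -277.6]
 [ 508.8 -366.2]]
```

View pics/topcrop.png

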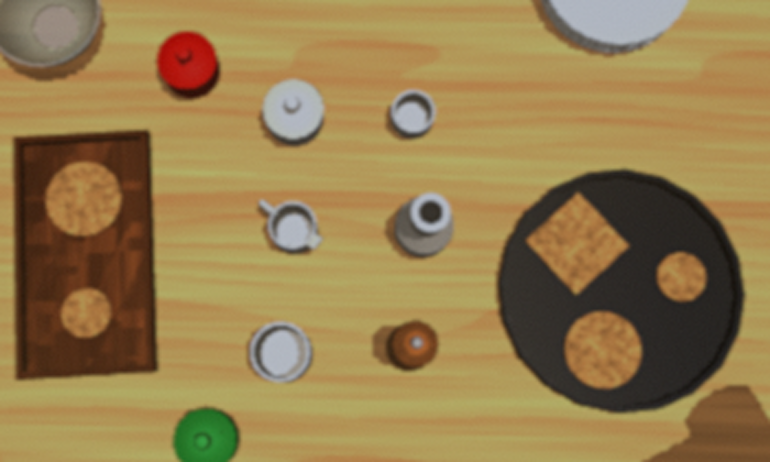

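```bash
cat > to.py <<'E'
import sys,numpy as np
from cell import env
s=env.get_state();p=np.array(s['eef_pos']);R=np.array(s['ee_rot'])
t=np.array([float(v) for v in sys.argv[1:4]])
print('t',round(s['time'],2),'p',p.round(1),'jaw',np.degrees(np.arctan2(R[1,1],R[0,1])).round(1),'tilt',np.degrees(np.arccos(-R[2,2])).round(2),'open',round(s['opening'],1),'F',np.round(s['contact_force'],1),'q1,q6',np.round(s['q'],2)[[0,5]])
print('shift',(R.T@(t-p)).round(1))
E
python3 to.py 554 -75.6 215
```

```text
t 0.15 p [ 173.1 -600.1  214.1] jaw 106.1 tilt 0.1 open 85.1 F [-0.   0.5 -0.7] q1,q6 [-1.03 -0.26]
shift [-5.113e+02  3.984e+02 -3.000e-01]
```

```bash
python3 -m jog '[[[-30,24,0],0,0],[[-70,55,0],0,0],[[-110,86,0],0,0],[[-150,117,0],0,0],[[-190,148,0],0,0]]'; python3 -m jog '[[[-40,31,0],0,0],[[-80,62,0],0,0],[[-120,93,0],0,0],[[-160,124,0],0,0],[[-200,155,0],0,0]]'; python3 to.py 554 -75.6 215
```

```text
time: 0.65
eef_pos: [313.8, -405.4, 214.1]
ee_rot: [[-0.961, -0.277, -0.001], [-0.277, 0.961, 0.002], [0.0, 0.002, -1.0]]
contact_force: [0.6, 0.1, -0.1]
opening: 85.6
time: 1.15
eef_pos: [461.0, -203.1, 214.4]
ee_rot: [[-0.961, -0.277, -0.001], [-0.277, 0.961, 0.002], [0.0, 0.002, -1.0]]
contact_force: [0.2, -1.5, -0.1]
opening: 85.7
t 1.15 p [ 461.  -203.1  214.4] jaw 106.1 tilt 0.11 open 85.7 F [ 0.2 -1.5 -0.1] q1,q6 [-0.09 -1.2 ]
shift [-124.6   96.8   -0.4]
```

```bash
python3 -m jog '[[[-45,35,0],0,0],[[-90,70,0],0,0],[[-125,97,0],0,0],[[-125,97,0],0,0]]' >/dev/null; python3 to.py 554 -75.6 100
python3 - <<'E'
from cell import env
from h import *
f=env.grab_frame('wrist');cv2.imwrite('pics/w1.png',f['color']);np.savez('pics/w1.npz',**f)
W=cloud(f)
p=W[(W[...,2]>126)&(W[...,2]<145)&(np.hypot(W[...,0]-554,W[...,1]+75)<40)]
print(len(p))
if len(p)>9: print(circ(p[:,:2]),((p.min(0)+p.max(0))/2),p.ptp(0) if hasattr(p,'ptp') else np.ptp(p,0))
for c,a,b in(((554,-75),90,122),((554,-75),25,60),((682,-62),20,45)):
    p=W[(W[...,2]>a)&(W[...,2]<b)&(np.hypot(W[...,0]-c[0],W[...,1]-c[1])<40)]
    if len(p)>9: print(c,a,circ(p[:,:2]))
E
```

```text
t 1.55 p [556.6 -71.6 213.9] jaw 106.3 tilt 0.12 open 85.7 F [-0.3  0.1 -0.5] q1,q6 [ 0.16 -1.44]
shift [  3.7  -3.3 113.9]
1957
(array([554.53979732, -75.37300278]), np.float64(13.935072408638366)) [554.79481203 -75.26048604 133.66657059] [39.27985052 39.12866172  5.63854477]
(554, -75) 90 (array([554.84960315, -75.30835269]), np.float64(16.963064133457596))
(554, -75) 25 (array([553.90071592, -75.55654213]), np.float64(29.565431678786354))
(682, -62) 20 (array([681.92529437, -62.41836627]), np.float64(22.269410710034553))
```

View pics/w1.png

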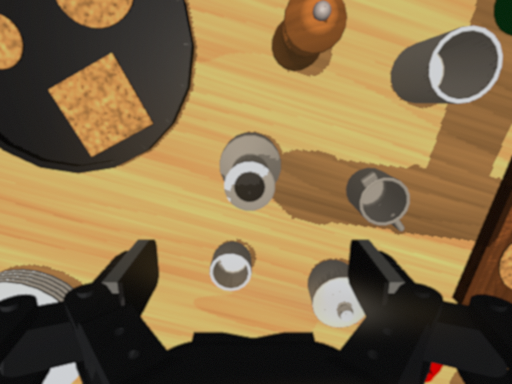

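The wrist picture shows the flask at (250,180), the sake cup at (232,265), the jug at (382,195), the tall cup at (465,65), the sugar pot at (340,300) and the mill at (316,18). Wrist, top and scene cameras agree to about 1 mm, so I descend onto the flask neck.

```bash
python3 -m jog '[[[3.5,-3,25],0,0],[[3.5,-3,55],0,0],[[3.5,-3,85],0,0],[[3.5,-3,107],0,0],[[3.5,-3,112],0,0]]' 40; python3 to.py 554.4 -75.4 100
```

```text
time: 2.1
eef_pos: [550.7, -76.9, 99.0]
ee_rot: [[-0.96, -0.279, -0.008], [-0.279, 0.96, 0.002], [0.007, 0.004, -1.0]]
contact_force: [-0.1, -0.2, 0.4]
opening: 85.4
t 2.1 p [550.7 -76.9  99. ] jaw 106.2 tilt 0.44 open 85.4 F [-0.1 -0.2  0.4] q1,q6 [ 0.15 -1.44]
shift [-4.   0.4 -1. ]
```

```bash
python3 -m jog '[[[-4,0,-1],0,0],[[-4,0,-1],0,60],[[-4,0,-1],0,90]]'; python3 to.py 554.4 -75.4 100
```

```text
time: 2.4
eef_pos: [555.5, -76.0, 101.3]
ee_rot: [[-0.96, -0.279, -0.005], [-0.279, 0.96, 0.002], [0.004, 0.003, -1.0]]
contact_force: [0.1, -0.8, 0.0]
opening: 58.9
t 2.4 p [555.5 -76.  101.3] jaw 106.2 tilt 0.3 open 58.9 F [ 0.1 -0.8  0. ] q1,q6 [ 0.15 -1.44]
shift [0.9 0.8 1.3]
```

```bash
python3 -m jog '[[[0,0,0],0,120],[[0,0,0],0,160],[[0,0,0],0,200],[[0,0,0],0,255],[[0,0,0],0,255]]'; python3 to.py 554.4 -75.4 100
```

```text
time: 2.9
eef_pos: [556.7, -75.8, 103.0]
ee_rot: [[-0.96, -0.28, -0.002], [-0.28, 0.96, 0.002], [0.001, 0.002, -1.0]]
contact_force: [-0.7, 0.2, 5.8]
opening: 35.9
t 2.9 p [556.7 -75.8 103. ] jaw 106.2 tilt 0.13 open 35.9 F [-0.7  0.2  5.8] q1,q6 [ 0.15 -1.44]
shift [2.  1.1 3. ]
```

```bash
python3 -m jog '[[[0,0,-15],0,255],[[0,0,-40],0,255],[[0,0,-75],0,255],[[0,0,-105],0,255],[[0,0,-120],0,255]]'; python3 to.py 581 304.2 225
```

```text
time: 3.4
eef_pos: [557.6, -76.0, 225.6]
ee_rot: [[-0.96, -0.28, 0.002], [-0.28, 0.96, 0.002], [-0.003, 0.001, -1.0]]
contact_force: [-0.2, -0.6, -1.8]
opening: 36.1
t 3.4 p [557.6 -76.  225.6] jaw 106.2 tilt 0.16 open 36.1 F [-0.2 -0.6 -1.8] q1,q6 [ 0.15 -1.44]
shift [-128.8  358.4    1.4]
```

```bash
python3 -m jog '[[[-6,17,0],0,255],[[-16,44,0],0,255],[[-28,78,0],0,255],[[-40,112,0],0,255],[[-52,146,0],0,255]]' >/dev/null; python3 to.py 582.5 303.7 225; python3 -m jog '[[[-11,32,0],0,255],[[-23,64,0],0,255],[[-35,96,0],0,255],[[-47,128,0],0,255],[[-59,160,0],0,255]]';python3 to.py 582.5 303.7 225
```

```text
t 3.9 p [565.9  80.  225.2] jaw 106.2 tilt 0.12 open 36.1 F [ 0.4  0.2 -2.3] q1,q6 [ 0.42 -1.71]
shift [-78.4 210.2   0.7]
time: 4.4
eef_pos: [577.1, 251.4, 224.6]
ee_rot: [[-0.96, -0.279, -0.001], [-0.279, 0.96, 0.001], [0.001, 0.002, -1.0]]
contact_force: [1.0, -0.3, -1.9]
opening: 36.6
t 4.4 p [577.1 251.4 224.6] jaw 106.2 tilt 0.12 open 36.6 F [ 1.  -0.3 -1.9] q1,q6 [ 0.67 -1.95]
shift [-19.8  48.7  -0.3]
```

```bash
python3 -m jog '[[[-10,25,0],0,255],[[-17,40,0],0,255],[[-20,47,0],0,255],[[-20,48,20],0,255],[[-20,48,40],0,255]]' >/dev/null; python3 to.py 582.5 303.7 120;  python3 - <<'E'
from cell import env
from h import *
for n in('top','scene'):
    f=env.grab_frame(n);W=cloud(f)
    cv2.imwrite(f'pics/{n}2.png',f['color'])
    p=W[(W[...,2]>90)&(W[...,2]<140)&(np.hypot(W[...,0]-582,W[...,1]-304)<45)]
    print(n,len(p),'belly',circ(p[:,:2]) if len(p)>9 else '')
E
python3 to.py 582.5 303.7 120
```

```text
t 4.9 p [583.  302.7 184.7] jaw 106.2 tilt 0.13 open 36.1 F [ 0.2  0.  -1.8] q1,q6 [ 0.72 -2.01]
shift [ 0.2  0.9 64.7]
top 210 belly (array([578.42656829, 301.88793261]), np.float64(30.13687623033701))
scene 526 belly (array([580.84442011, 299.96567647]), np.float64(28.960369697895796))
t 5.0 p [580.9 301.  181.2] jaw 106.1 tilt 0.49 open 36.4 F [-0.5 -0.9 -2.7] q1,q6 [ 0.72 -2.01]
shift [-2.8  2.2 61.1]
```

View pics/scene2.png

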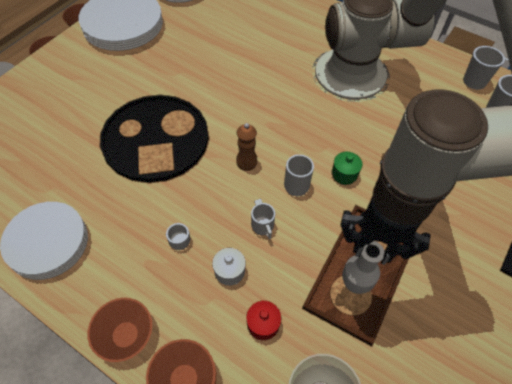

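The flask hangs upright in the grip at (370,265), above the large mat at (352,295); tcp-to-flask offset is about 1–2 mm. Lowering.

```bash
python3 -m jog '[[[-2,2,15],0,255],[[-2,3,32],0,255],[[-2,3,46],0,255],[[-2,3,56],0,255],[[-2,3,58],0,255]]' >/dev/null; python3 to.py 582.5 304.5 113.5
```

```text
t 5.5 p [581.1 303.7 121.6] jaw 106.1 tilt 0.63 open 36.3 F [ 0.5  0.4 -1.6] q1,q6 [ 0.73 -2.01]
shift [-1.7  0.4  8.1]
```

```bash
python3 -m jog '[[[-1.5,0,2],0,255],[[-1.5,0,4],0,255],[[-1.5,0,5],0,255],[[-1.5,0,6],0,255]]' >/dev/null; python3 to.py 582.5 304.5 113
```

```text
t 5.9 p [582.7 304.2 116.1] jaw 106.1 tilt 0.57 open 36.0 F [ 0.3  0.  -1.5] q1,q6 [ 0.73 -2.01]
shift [0.1 0.3 3.1]
```

```bash
python3 -m jog '[[[0,0,1.5],0,255],[[0,0,2.5],0,255],[[0,0,3],0,255]]' >/dev/null; python3 to.py 582.5 304.5 113;python3 -m jog '[[[0,0,1],0,255],[[0,0,1],0,255],[[0,0,1],0,255]]' >/dev/null; python3 to.py 582.5 304.5 113
```

```text
t 6.2 p [582.7 304.2 113.1] jaw 106.1 tilt 0.56 open 36.0 F [-0.6  0.5  0.8] q1,q6 [ 0.73 -2.01]
shift [0.1 0.3 0.1]
t 6.5 p [583.1 304.5 113.1] jaw 106.1 tilt 0.47 open 36.1 F [-0.8 -0.   3.7] q1,q6 [ 0.73 -2.01]
shift [0.6 0.2 0.1]
```

Touching down at the expected height (force goes from −1.6 to +3.7 N). I release slowly and rise.

```bash
python3 -m jog '[[[0,0,0],0,150],[[0,0,0],0,110],[[0,0,0],0,80],[[0,0,0],0,50],[[0,0,0],0,30]]' >/dev/null; python3 to.py 582.5 304.5 230; python3 -m jog '[[[0,0,-10],0,30],[[0,0,-40],0,30],[[0,0,-75],0,30],[[0,0,-105],0,0],[[0,0,-110],0,0]]' >/dev/null; python3 to.py 681.9 -62.2 215
python3 - <<'E'
from cell import env
from h import *
for n in('top','scene','wrist'):
    f=env.grab_frame(n);W=cloud(f)
    if n!='top':cv2.imwrite(f'pics/{n}3.png',f['color'])
    for a,b in((128,150),(25,70)):
        p=W[(W[...,2]>a)&(W[...,2]<b)&(np.hypot(W[...,0]-582,W[...,1]-304)<38)]
        print(n,len(p),a,circ(p[:,:2]) if len(p)>9 else '')
E
```

```text
t 7.0 p [583.1 304.5 112.9] jaw 106.1 tilt 0.48 open 75.2 F [ 0.3  0.4 -0.5] q1,q6 [ 0.73 -2.01]
shift [ 1.600e+00  1.000e-01 -1.171e+02]
t 7.5 p [586.1 305.9 229.1] jaw 106.2 tilt 0.13 open 85.6 F [-1.1 -0.   0.7] q1,q6 [ 0.72 -2.01]
shift [  10.5 -380.3   13.4]
top 265 128 (array([578.70168904, 304.27094382]), np.float64(14.137267045025652))
top 205 25 (array([578.29711896, 303.72980438]), np.float64(29.91498993794365))
scene 388 128 (array([580.68600095, 303.10919471]), np.float64(14.25858929140944))
scene 392 25 (array([581.3705674 , 302.98197508]), np.float64(29.65710289593846))
wrist 1943 128 (array([580.26949492, 304.46366033]), np.float64(13.925573256891935))
wrist 568 25 (array([579.5477145 , 304.13523677]), np.float64(29.518793711411448))
```

View pics/scene3.png

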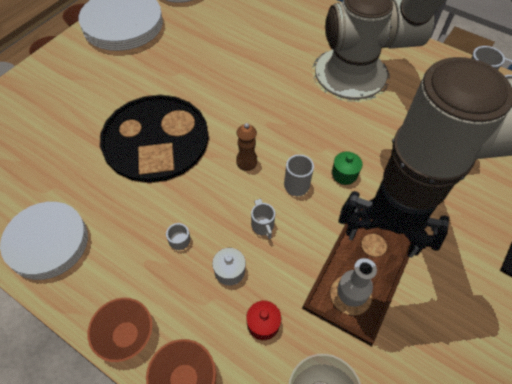

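The flask stands upright at (352,285) on the large mat, about 1 mm off centre. Next comes the sake cup, the only small handleless open cup in the stock, at (178,236).

```bash
python3 -m jog '[[[1,-25,0],0,0],[[2,-70,0],0,0],[[3,-118,0],0,0],[[5,-166,0],0,0],[[6,-214,0],0,0]]' >/dev/null; python3 to.py 681.9 -62.2 150; python3 -m jog '[[[1,-45,10],0,0],[[2,-90,25],0,0],[[4,-125,40],0,0],[[4,-155,60],0,0],[[4,-166,70],0,0]]' >/dev/null; python3 to.py 681.9 -62.2 80
```

```text
t 8.15 p [636.6  95.7 221.5] jaw 106.1 tilt 0.67 open 85.3 F [0.3 0.  0.2] q1,q6 [ 0.4  -1.69]
shift [  -0.4 -164.3   71.5]
t 8.65 p [676.4 -68.  147.3] jaw 105.9 tilt 1.05 open 85.4 F [-0.3 -0.6 -0.8] q1,q6 [ 0.14 -1.43]
shift [-8.1  4.  67.1]
```

```bash
python3 -m jog '[[[-8,4,30],0,0],[[-8,4,60],0,0],[[-8,4,90],0,20],[[-8,4,100],0,30],[[-8,4,100],0,30]]' >/dev/null; python3 to.py 681.9 -62.2 18
```

```text
t 9.15 p [679.7 -62.   44.9] jaw 106.0 tilt 1.33 open 75.1 F [0.7 0.4 0.8] q1,q6 [ 0.15 -1.44]
shift [-2.6 -0.9 26.8]
```

```bash
python3 -m jog '[[[-2.5,-1,12],0,30],[[-2.5,-1,22],0,30],[[-2.5,-1,26],0,30],[[-2.5,-1,26],0,30],[[-2.5,-1,26],0,30]]' >/dev/null; python3 to.py 681.9 -62.2 18
```

```text
t 9.65 p [682.2 -62.4  19.3] jaw 106.0 tilt 1.28 open 75.4 F [-0.3 -1.2  0.1] q1,q6 [ 0.14 -1.44]
shift [0.2 0.2 1.3]
```

```bash
python3 -m jog '[[[0,0,1],0,60],[[0,0,1],0,100],[[0,0,1],0,150],[[0,0,1],0,200],[[0,0,1],0,255]]' 30 >/dev/null; python3 to.py 681.9 -62.2 18
```

```text
t 10.15 p [682.7 -62.3  19.2] jaw 106.0 tilt 1.2 open 46.5 F [-0.2  0.9  3.7] q1,q6 [ 0.14 -1.44]
shift [0.7 0.3 1.2]
```

```bash
python3 -m jog '[[[0,0,0],0,255],[[0,0,-10],0,255],[[0,0,-20],0,255],[[0,0,-20],0,255]]' >/dev/null; python3 to.py 453.2 293.1 150;python3 - <<'E'
from cell import env
from h import *
f=env.grab_frame('wrist');cv2.imwrite('pics/w4.png',f['color'])
f=env.grab_frame('scene');cv2.imwrite('pics/s4.png',cv2.resize(f['color'][150:330,80:330],None,fx=2.8,fy=2.8))
E
```

```text
t 10.55 p [684.5 -62.2  41.3] jaw 106.0 tilt 0.99 open 46.1 F [ 1.4 -0.7 -0.1] q1,q6 [ 0.14 -1.44]
shift [ 126.1  405.4 -106.3]
```

View pics/w4.png

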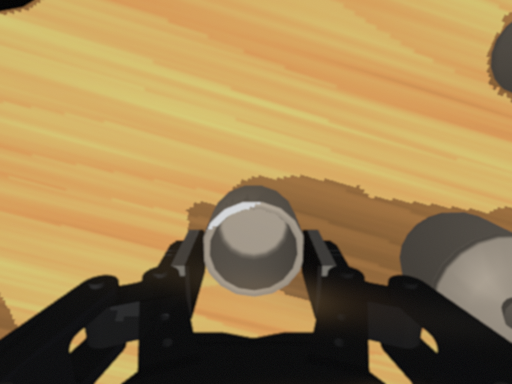

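View pics/s4.png

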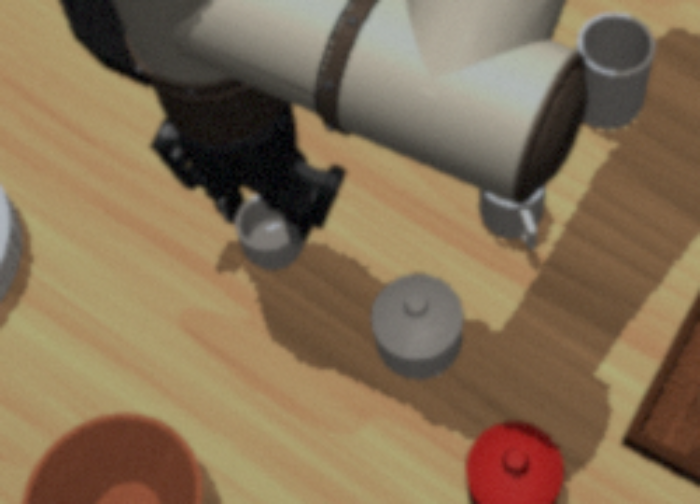

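Cup is held cleanly (wrist view: pads either side at (190,245) and (315,245), cup centre (253,248)) and off the table.

```bash
python3 -m jog '[[[2,5,-20],0,255],[[6,18,-50],0,255],[[14,45,-80],0,255],[[25,80,-100],0,255],[[36,116,-105],0,255]]' >/dev/null; python3 to.py 453.2 293.1 150;python3 -m jog '[[[11,36,0],0,255],[[22,72,0],0,255],[[33,108,0],0,255],[[44,144,0],0,255],[[55,180,0],0,255]]' >/dev/null; python3 to.py 453.2 293.1 150
```

```text
t 11.15 p [619.6  40.7 148.2] jaw 105.9 tilt 0.87 open 46.0 F [0.3 0.2 0. ] q1,q6 [ 0.32 -1.62]
shift [ 9.060e+01  2.884e+02 -1.000e-01]
t 11.65 p [516.  199.6 149. ] jaw 105.9 tilt 0.9 open 46.4 F [-0.6  1.2 -0.5] q1,q6 [ 0.66 -1.95]
shift [ 34.7 107.1  -0.3]
```

```bash
python3 -m jog '[[[12,36,0],0,255],[[23,70,0],0,255],[[32,97,0],0,255],[[35,107,10],0,255],[[35,107,20],0,255]]' >/dev/null; python3 to.py 454 293.1 60;python3 -m jog '[[[0,0,20],0,255],[[0,0,50],0,255],[[0,0,70],0,255],[[0,0,75],0,255],[[0,0,75],0,255]]' >/dev/null; python3 to.py 454 293.1 32
```

```text
t 12.15 p [451.9 293.7 129. ] jaw 106.0 tilt 0.9 open 46.0 F [ 0.4 -0.3 -1.4] q1,q6 [ 0.87 -2.15]
shift [-3.  -1.3 69. ]
t 12.65 p [450.8 292.   52.8] jaw 106.0 tilt 1.04 open 46.2 F [ 0.2  0.5 -0.2] q1,q6 [ 0.87 -2.15]
shift [-3.8  0.1 20.8]
```

```bash
python3 -m jog '[[[-3,0,8],0,255],[[-3.5,0,14],0,255],[[-3.5,0,18],0,255],[[-3.5,0,20],0,255],[[-3.5,0,20],0,255]]' >/dev/null; python3 to.py 454 293.1 29;python3 - <<'E'
from cell import env
from h import *
f=env.grab_frame('wrist');cv2.imwrite('pics/w5.png',f['color']);W=cloud(f)
p=W[(W[...,2]>47)&(W[...,2]<60)&(np.hypot(W[...,0]-453,W[...,1]-293)<30)]
print(circ(p[:,:2]), p[:,2].max())
for dx in(-20,20): 
    for ax in(0,1):
        q=p[(p[:,ax]-[453,293][ax])*np.sign(dx)>15]; print(ax,dx,np.median(q[:,2]) if len(q) else None)
E
```

```text
t 13.15 p [453.7 292.8  32.7] jaw 106.0 tilt 1.05 open 46.1 F [-1.  -0.3 -0.7] q1,q6 [ 0.87 -2.15]
shift [-0.5  0.2  3.6]
(array([453.77924942, 292.87548126]), np.float64(22.286664588903925)) 59.98964506877675
0 -20 54.71797107790155
1 -20 55.01423445494399
0 20 54.46528084149563
1 20 54.92845283623758
```

View pics/w5.png

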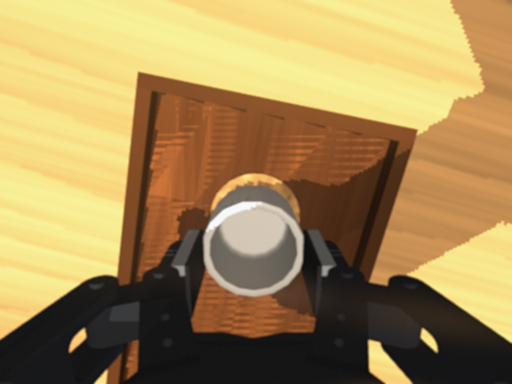

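Cup (253,248) sits over the small mat, its rim level and centred to about 0.6 mm. Setting it down.

```bash
python3 -m jog '[[[0,0,1.5],0,255],[[0,0,3],0,255],[[0,0,4],0,255],[[0,0,4.5],0,255],[[0,0,4.5],0,255]]' >/dev/null; python3 to.py 454 293.1 29
```

```text
t 13.7 p [453.9 293.1  29.1] jaw 106.0 tilt 1.0 open 46.1 F [-0.6 -0.6  4.8] q1,q6 [ 0.87 -2.15]
shift [-0.1 -0.   0.1]
```

```bash
python3 -m jog '[[[0,0,0],0,120],[[0,0,0],0,95],[[0,0,0],0,75],[[0,0,0],0,60],[[0,0,0],0,60]]' >/dev/null; python3 to.py 454 293.1 29; python3 -m jog '[[[0,0,-10],0,60],[[0,0,-35],0,60],[[0,0,-75],0,40],[[0,0,-120],0,0],[[0,0,-150],0,0]]' >/dev/null;  python3 to.py 678.9 69.8 190;python3 - <<'E'
from cell import env
from h import *
for n in('top','scene','wrist'):
    f=env.grab_frame(n);W=cloud(f);cv2.imwrite(f'pics/{n}6.png',f['color'])
    for c,a,b,r in(((453,293),44,60,35),((679,70),52,90,35)):
        p=W[(W[...,2]>a)&(W[...,2]<b)&(np.hypot(W[...,0]-c[0],W[...,1]-c[1])<r)]
        print(n,len(p),circ(p[:,:2]) if len(p)>9 else '')
E
```

```text
t 14.2 p [453.9 293.1  29. ] jaw 106.0 tilt 1.0 open 65.4 F [0.1 0.6 1.2] q1,q6 [ 0.87 -2.15]
shift [-0.1 -0.  -0. ]
t 14.7 p [457.4 294.5 183.1] jaw 106.0 tilt 0.74 open 85.6 F [ 0.9  0.3 -0.4] q1,q6 [ 0.87 -2.15]
shift [-150.7 -277.1   -9.3]
top 126 (array([453.51084008, 292.72677357]), np.float64(22.450156969493676))
top 540 (array([677.69533759,  71.01235082]), np.float64(22.65312306708096))
scene 186 (array([456.19295745, 291.96186483]), np.float64(22.195447845727426))
scene 738 (array([679.83380934,  69.95665129]), np.float64(22.568358557582354))
wrist 739 (array([454.7505571 , 293.04055844]), np.float64(22.132838935411453))
wrist 37 (array([650.82181245,  83.78038346]), np.float64(2.8445546210942356))
```

View pics/wrist6.png

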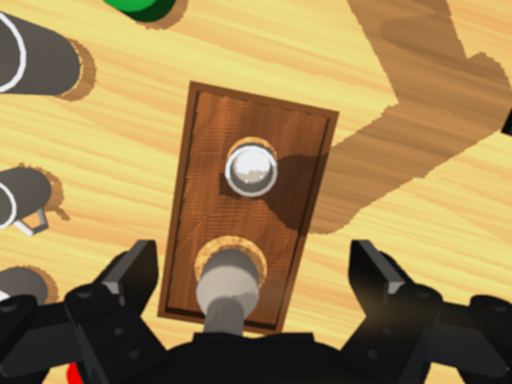

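Sake set is done: cup at (252,168) on its mat, flask at (230,280) on its own. Now the sugar pot, the white one at top (233,130); the red (185,108) and green (194,279) pots are look-alikes that I leave alone. The enlarged top crop already showed the three colours clearly.

```bash
python3 -m jog '[[[-14,-26,0],0,0],[[-36,-66,0],0,0],[[-58,-106,0],0,0],[[-80,-146,0],0,0],[[-102,-186,0],0,0]]' >/dev/null; python3 to.py 678.9 70 150; python3 -m jog '[[[-20,-36,0],0,0],[[-40,-73,5],0,0],[[-50,-93,15],0,0],[[-52,-95,25],0,0],[[-52,-95,25],0,0]]' >/dev/null; python3 to.py 678.9 70 110
```

```text
t 15.35 p [607.  142.6 179.1] jaw 106.0 tilt 0.85 open 85.2 F [1.3 0.6 1.3] q1,q6 [ 0.49 -1.78]
shift [-49.5 -89.7  28.1]
t 15.85 p [681.1  64.8 149.3] jaw 105.9 tilt 1.23 open 85.3 F [0.4 0.  0.6] q1,q6 [ 0.33 -1.62]
shift [-0.2  5.4 39.4]
```

```bash
python3 -m jog '[[[0,5,15],0,0],[[0,5,33],0,0],[[0,5,40],0,0],[[0,5,40],0,0],[[0,5,40],0,0]]' >/dev/null; python3 to.py 678.9 70 25;python3 - <<'E'
from cell import env
from h import *
f=env.grab_frame('wrist');cv2.imwrite('pics/w7.png',f['color']);W=cloud(f)
p=W[(W[...,2]>52)&(W[...,2]<90)&(np.hypot(W[...,0]-679,W[...,1]-70)<34)]
print(len(p),circ(p[:,:2]));p=p[p[:,2]>70];print(p.mean(0),len(p))
E
```

```text
t 16.35 p [679.1  70.2 110.4] jaw 106.0 tilt 1.16 open 85.3 F [-0.2  0.   0.3] q1,q6 [ 0.34 -1.63]
shift [-1.5 -0.4 85.3]
6248 (array([679.29057098,  70.47806385]), np.float64(22.533666370802585))
[678.64272362  70.36067621  74.38716981] 464
```

View pics/w7.png

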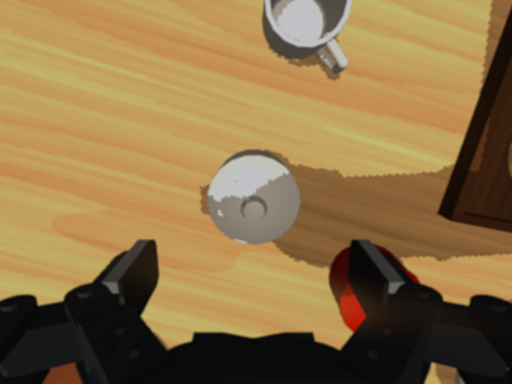

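The white pot is at (253,198), midway between the fingers; the red one at (370,290) is well clear. Descending.

```bash
python3 -m jog '[[[-1,0,15],0,0],[[-1,0,35],0,0],[[-1,0,50],0,0],[[-1.5,0,55],0,0],[[-1.5,0,55],0,0]]' >/dev/null; python3 to.py 679 70.3 22
```

```text
t 16.9 p [679.3  70.2  54.4] jaw 106.0 tilt 1.23 open 85.0 F [-0.3  0.6 -0.5] q1,q6 [ 0.34 -1.63]
shift [-0.4  0.1 32.4]
```

```bash
python3 -m jog '[[[-0.5,0,10],0,0],[[-0.5,0,22],0,0],[[-0.5,0,30],0,0],[[-0.5,0,32],0,0],[[-0.5,0,32],0,0]]' 40 >/dev/null; python3 to.py 679 70.3 21;python3 -m jog '[[[0,0,1],0,30],[[0,0,1],0,60],[[0,0,1],0,90],[[0,0,1],0,150],[[0,0,1],0,255]]' >/dev/null; python3 to.py 679 70.3 22
```

```text
t 17.4 p [678.9  70.1  21.8] jaw 106.0 tilt 1.29 open 85.4 F [-0.1 -0.1  0.5] q1,q6 [ 0.34 -1.63]
shift [-0.2  0.2  0.8]
t 17.9 p [679.4  70.4  21.9] jaw 106.0 tilt 1.2 open 63.6 F [-1.5  0.7  4.9] q1,q6 [ 0.34 -1.63]
shift [ 0.4  0.  -0.1]
```

```bash
python3 -m jog '[[[0,0,0],0,255],[[0,0,-10],0,255],[[0,0,-30],0,255],[[0,0,-60],0,255],[[0,0,-80],0,255]]' >/dev/null; python3 to.py 544.5 -250.2 110
```

```text
t 18.4 p [681.4  70.4 103.3] jaw 106.0 tilt 1.15 open 63.9 F [ 0.9  0.4 -1.1] q1,q6 [ 0.34 -1.63]
shift [ 220.1 -270.4   -3.1]
```

```bash
python3 -m jog '[[[11,-13,0],0,255],[[29,-36,0],0,255],[[49,-60,-3],0,255],[[69,-85,-5],0,255],[[89,-109,-5],0,255]]' >/dev/null; python3 to.py 544.5 -250.2 110;python3 -m jog '[[[22,-26,0],0,255],[[44,-53,0],0,255],[[66,-80,0],0,255],[[86,-106,0],0,255],[[100,-123,0],0,255]]' >/dev/null; python3 to.py 544.5 -250.2 110
```

```text
t 18.9 p [623.9 -60.8 108.6] jaw 106.0 tilt 1.3 open 63.9 F [ 0.3 -0.6 -2. ] q1,q6 [ 0.16 -1.45]
shift [ 128.5 -160.3    1. ]
t 19.4 p [ 558.7 -208.7  109.1] jaw 105.8 tilt 1.49 open 63.9 F [ 0.3 -0.6 -2.5] q1,q6 [-0.08 -1.21]
shift [ 25.  -36.1  -0.5]
```

```bash
python3 -m jog '[[[15,-20,0],0,255],[[23,-33,0],0,255],[[25,-36,0],0,255],[[25,-36,0],0,255],[[25,-36,0],0,255]]' >/dev/null; python3 to.py 544.5 -250.2 40;python3 - <<'E'
from cell import env
from h import *
print(env.get_state()['ee_rot'][:,2])
for n in('scene','wrist'):
    f=env.grab_frame(n);W=cloud(f);cv2.imwrite(f'pics/{n}8.png',f['color'])
    p=W[(W[...,2]>142)&(W[...,2]<180)&(np.hypot(W[...,0]-544,W[...,1]+250)<30)]
    print(n,len(p),circ(p[:,:2]) if len(p)>9 else '')
E
```

```text
t 19.9 p [ 544.6 -249.6  109.3] jaw 105.8 tilt 1.5 open 63.5 F [ 0.   0.5 -1.7] q1,q6 [-0.16 -1.14]
shift [-1.5 -0.9 69.2]
[-0.0261837  -0.0017357  -0.99965564]
scene 319 (array([ 550.04649608, -250.37795767]), np.float64(17.441245437110535))
wrist 12261 (array([ 544.62267247, -249.53564918]), np.float64(19.42442148338771))
```

View pics/wrist8.png

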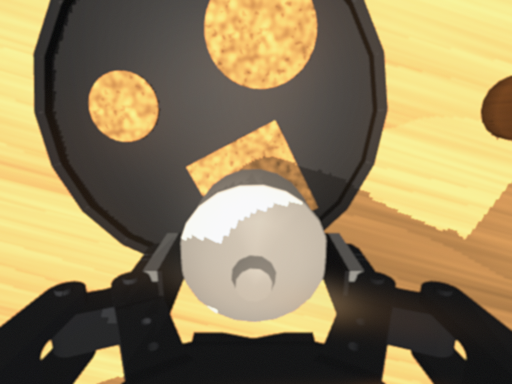

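The pot (253,255) is held straight over the square mat at (260,170). Lowering.

```bash
python3 -m jog '[[[-1,-0.5,12],0,255],[[-1,-0.5,32],0,255],[[-1,-0.5,50],0,255],[[-1,-0.5,60],0,255],[[-1,-0.5,62],0,255]]' >/dev/null; python3 to.py 544.4 -250.2 36; python3 -m jog '[[[0,-0.5,3],0,255],[[0,-0.5,6],0,255],[[0,-0.5,8],0,255],[[0,-0.5,9],0,255],[[0,-0.5,9],0,255]]' >/dev/null; python3 to.py 544.4 -250.2 32
```

```text
t 20.5 p [ 543.4 -249.    45.5] jaw 105.9 tilt 1.69 open 63.4 F [-0.8 -1.1 -1.5] q1,q6 [-0.16 -1.14]
shift [-0.9 -1.5  9.4]
t 21.0 p [ 543.3 -249.5   36.7] jaw 105.9 tilt 1.67 open 63.6 F [-0.3 -0.6 -2.1] q1,q6 [-0.16 -1.14]
shift [-1.  -0.9  4.6]
```

```bash
python3 -m jog '[[[-1,-0.7,2],0,255],[[-1,-0.7,3],0,255],[[-1,-0.7,4],0,255],[[-1,-0.7,4.5],0,255],[[-1,-0.7,4.5],0,255]]' >/dev/null; python3 to.py 544.4 -250.2 32
```

```text
t 21.5 p [ 544.3 -250.    32.2] jaw 105.9 tilt 1.67 open 64.1 F [-0.4 -0.1 -1.8] q1,q6 [-0.16 -1.14]
shift [-0.  -0.2  0.2]
```

```bash
python3 -m jog '[[[0,0,0.5],0,255],[[0,0,1],0,255],[[0,0,1.2],0,255],[[0,0,1.2],0,255]]' >/dev/null; python3 to.py 544.4 -250.2 32
```

```text
t 21.9 p [ 544.1 -250.    32. ] jaw 105.9 tilt 1.68 open 63.8 F [-3.   1.4  5.1] q1,q6 [-0.16 -1.14]
shift [-0.3 -0.2 -0. ]
```

```bash
python3 -m jog '[[[0,0,0],0,60],[[0,0,0],0,40],[[0,0,0],0,20],[[0,0,0],0,15],[[0,0,0],0,15]]' >/dev/null; python3 to.py 544.4 -250.2 32;python3 -m jog '[[[0,0,-8],0,15],[[0,0,-25],0,15],[[0,0,-55],0,15],[[0,0,-90],0,0],[[0,0,-120],0,0]]' >/dev/null; python3 to.py 414.3 73 180;python3 - <<'E'
from cell import env
from h import *
for n in('top','scene','wrist'):
    f=env.grab_frame(n);W=cloud(f);cv2.imwrite(f'pics/{n}9.png',f['color'])
    for c,a,b,r in(((544,-250),62,95,35),((544,-250),79,95,35),((414,73),75,100,35)):
        p=W[(W[...,2]>a)&(W[...,2]<b)&(np.hypot(W[...,0]-c[0],W[...,1]-c[1])<r)]
        print(n,c,len(p),circ(p[:,:2]) if len(p)>9 else '')
E
```

```text
t 22.4 p [ 544.3 -250.    31.9] jaw 105.9 tilt 1.67 open 80.4 F [ 1.5 -0.4 -0.2] q1,q6 [-0.16 -1.14]
shift [-0.1 -0.2 -0.1]
t 22.9 p [ 548.2 -250.1  154.3] jaw 105.9 tilt 1.58 open 85.1 F [ 0.5 -0.3 -0.3] q1,q6 [-0.16 -1.14]
shift [ 40.6 347.5 -22.7]
top (544, -250) 364 (array([ 536.56997302, -250.69330042]), np.float64(19.61937488949572))
top (544, -250) 42 (array([ 542.892964  , -248.76820735]), np.float64(5.796318904999513))
top (414, 73) 161 (array([412.62243856,  73.21120738]), np.float64(28.734892436307113))
scene (544, -250) 467 (array([ 545.82962266, -250.13396877]), np.float64(22.327559233641967))
scene (544, -250) 43 (array([ 545.7460013 , -249.86008026]), np.float64(6.126703351488838))
scene (414, 73) 255 (array([415.13951584,  72.8344519 ]), np.float64(28.867539213085912))
wrist (544, -250) 4773 (array([ 544.76853601, -250.11479852]), np.float64(22.633530457158727))
wrist (544, -250) 369 (array([ 544.4959506 , -250.15438993]), np.float64(5.775681199325492))
wrist (414, 73) 0
```

View pics/scene9.png

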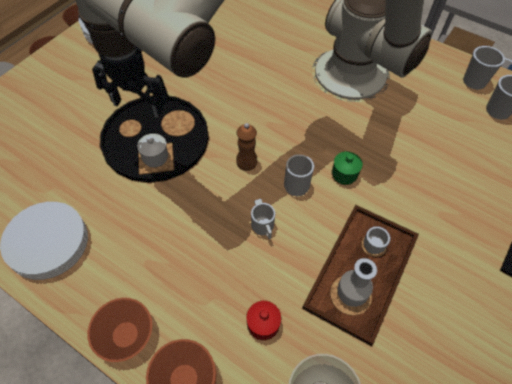

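Sugar pot stands centred on the square mat at (154,152). Now the tall cup at (298,175), going above the mill.

```bash
python3 -m jog '[[[3,20,-25],0,0],[[7,60,-45],0,0],[[12,105,-55],0,0],[[18,150,-55],0,0],[[23,195,-55],0,0]]' >/dev/null; python3 to.py 414.3 73 200; python3 -m jog '[[[5,40,0],0,0],[[10,85,0],0,0],[[15,120,0],0,0],[[17,145,0],0,0],[[17,150,0],0,0]]' >/dev/null; python3 to.py 414.3 73 130
```

```text
t 23.55 p [473.5 -67.6 210.8] jaw 105.9 tilt 1.37 open 85.5 F [ 0.9  2.3 -0.7] q1,q6 [ 0.2  -1.49]
shift [ 18.2 151.4  11.8]
t 24.05 p [414.7  73.5 211.3] jaw 106.1 tilt 1.44 open 85.2 F [-0.1  0.1  0.7] q1,q6 [ 0.56 -1.84]
shift [-1.5 -0.7 81.3]
```

```bash
python3 -m jog '[[[-1.5,-0.5,25],0,0],[[-1.5,-0.5,60],0,0],[[-1.5,-0.5,80],0,0],[[-1.5,-0.5,85],0,0],[[-1.5,-0.5,85],0,0]]' 40 >/dev/null; python3 to.py 414.3 73 45;python3 - <<'E'
from cell import env
from h import *
f=env.grab_frame('wrist');cv2.imwrite('pics/w10.png',f['color']);W=cloud(f)
p=W[(W[...,2]>78)&(W[...,2]<100)&(np.hypot(W[...,0]-414,W[...,1]-73)<34)]
print(len(p),circ(p[:,:2]))
E
```

```text
t 24.55 p [414.   72.5 125.7] jaw 106.0 tilt 1.56 open 85.6 F [-0.4 -0.2 -0.4] q1,q6 [ 0.55 -1.84]
shift [-2.6  0.1 80.6]
2053 (array([413.52065209,  73.29788518]), np.float64(28.483854710880404))
```

View pics/w10.png

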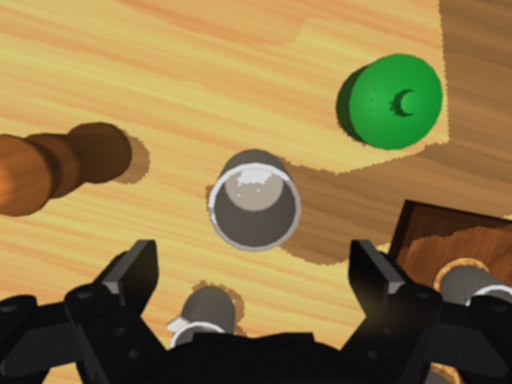

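The tall cup at (255,205) is centred between the fingers; the mill (60,165) and green pot (390,100) are clear.

```bash
python3 -m jog '[[[-1,0,15],0,0],[[-1.5,0,40],0,0],[[-2,0,62],0,0],[[-2,0,78],0,0],[[-2,0,80],0,0]]' >/dev/null; python3 to.py 414 73.1 45;python3 -m jog '[[[0,0,0],0,20],[[0,0,0],0,60],[[0,0,0],0,90],[[0,0,0],0,150],[[0,0,0],0,255]]' >/dev/null; python3 to.py 414 73.1 45
```

```text
t 25.1 p [414.6  73.   46.1] jaw 106.0 tilt 1.5 open 85.3 F [-0.7  0.7  0.9] q1,q6 [ 0.56 -1.83]
shift [0.5 0.3 1.1]
t 25.6 p [415.9  73.6  47.7] jaw 106.1 tilt 1.31 open 59.3 F [0.3 0.1 4.3] q1,q6 [ 0.56 -1.83]
shift [1.9 0.  2.8]
```

```bash
python3 -m jog '[[[0,0,0],0,255],[[0,0,-15],0,255],[[0,0,-45],0,255],[[0,0,-80],0,255],[[0,0,-115],0,255]]' >/dev/null; python3 to.py 427.4 -277.6 228;python3 -m jog '[[[0,0,-25],0,255],[[0,0,-50],0,255],[[0,0,-63],0,255],[[0,0,-65],0,255]]' >/dev/null; python3 to.py 427.4 -277.6 228
```

```text
t 26.1 p [417.9  73.6 163.9] jaw 106.1 tilt 1.35 open 59.2 F [ 1.3  1.  -1.7] q1,q6 [ 0.55 -1.84]
shift [  89.5 -339.9  -63.4]
t 26.5 p [420.   74.2 230.7] jaw 106.1 tilt 1.13 open 59.4 F [-0.  -0.1 -2.2] q1,q6 [ 0.55 -1.84]
shift [  90.2 -340.1    2.6]
```

```bash
python3 -m jog '[[[3,-12,0],0,255],[[9,-34,0],0,255],[[17,-64,0],0,255],[[25,-95,0],0,255],[[33,-126,0],0,255]]' >/dev/null; python3 to.py 427.4 -277.6 228;python3 -m jog '[[[9,-33,0],0,255],[[18,-66,0],0,255],[[27,-99,0],0,255],[[35,-130,0],0,255],[[41,-155,0],0,255]]' >/dev/null; python3 to.py 427.4 -277.6 200
```

```text
t 27.0 p [421.9 -57.7 229.4] jaw 106.1 tilt 1.29 open 59.3 F [ 1.5 -0.2 -2.2] q1,q6 [ 0.24 -1.53]
shift [  55.6 -212.8    1.3]
t 27.5 p [ 423.9 -219.9  227.8] jaw 106.0 tilt 1.47 open 58.9 F [ 1.   0.5 -2.1] q1,q6 [-0.14 -1.16]
shift [ 11.8 -56.7  27.7]
```

```bash
python3 -m jog '[[[5,-25,0],0,255],[[9,-45,5],0,255],[[12,-55,20],0,255],[[12,-57,40],0,255],[[12,-57,60],0,255]]' >/dev/null; python3 to.py 427.4 -277.6 70;python3 -m jog '[[[0,0,20],0,255],[[0,0,50],0,255],[[0,0,75],0,255],[[0,0,87],0,255],[[0,0,88],0,255]]' >/dev/null; python3 to.py 427.4 -277.6 60
```

```text
t 28.0 p [ 425.  -278.7  165.5] jaw 105.9 tilt 1.61 open 59.4 F [ 0.5 -0.1 -1.8] q1,q6 [-0.26 -1.04]
shift [-5.1 -0.5 95.4]
t 28.5 p [ 420.6 -278.3   75.4] jaw 105.8 tilt 1.91 open 59.6 F [-0.8  0.1 -1.5] q1,q6 [-0.26 -1.04]
shift [-7.2 -1.4 15.2]
```

```bash
python3 -m jog '[[[-4,-0.5,4],0,255],[[-7,-1,8],0,255],[[-7,-1,9],0,255],[[-7,-1,9],0,255]]' >/dev/null; python3 to.py 427.4 -277.6 58;python3 - <<'E'
from cell import env
from h import *
f=env.grab_frame('wrist');cv2.imwrite('pics/w11.png',f['color']);W=cloud(f)
p=W[(W[...,2]>90)&(W[...,2]<115)&(np.hypot(W[...,0]-426,W[...,1]+277)<36)]
print(len(p),circ(p[:,:2]))
A=np.c_[p[:,:2]-p[:,:2].mean(0),np.ones(len(p))];q=p[:,2]>np.median(p[:,2])-4
print('rim plane',np.linalg.lstsq(A[q],p[q,2],rcond=None)[0])
f=env.grab_frame('scene');cv2.imwrite('pics/s11.png',cv2.resize(f['color'][60:240,60:310],None,fx=2.8,fy=2.8))
E
```

```text
t 28.9 p [ 427.7 -277.3   66.5] jaw 105.9 tilt 1.87 open 59.3 F [-0.2 -0.9 -2.2] q1,q6 [-0.25 -1.05]
shift [ 0.1 -0.3  8.5]
8320 (array([ 425.29125671, -278.24281207]), np.float64(28.953371168158142))
rim plane [-1.71896758e-02  6.12824187e-03  1.04807897e+02]
```

View pics/w11.png

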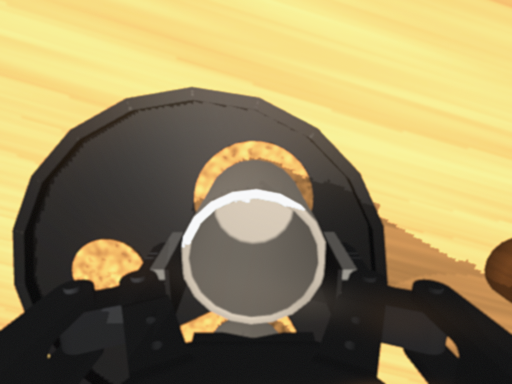

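View pics/s11.png

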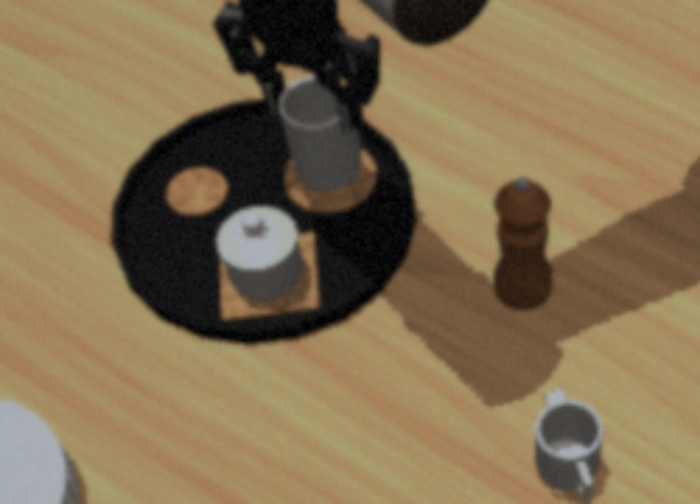

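```bash
python3 -m jog '[[[-1.4,-0.4,3],0,255],[[-1.4,-0.4,5],0,255],[[-1.4,-0.4,6.5],0,255],[[-1.4,-0.4,7],0,255],[[-1.4,-0.4,7],0,255]]' >/dev/null; python3 to.py 428.9 -277.6 58
```

```text
t 29.5 p [ 428.7 -277.3   59.5] jaw 105.9 tilt 1.88 open 59.3 F [ 0.5 -0.4 -2.7] q1,q6 [-0.25 -1.05]
shift [-0.1 -0.3  1.5]
```

```bash
python3 -m jog '[[[0,0,1],0,255],[[0,0,1.8],0,255],[[0,0,2.5],0,255],[[0,0,2.5],0,255]]' >/dev/null; python3 to.py 428.9 -277.6 58
```

```text
t 29.9 p [ 428.8 -277.4   58. ] jaw 105.9 tilt 1.86 open 59.4 F [-0.2  2.4  5.4] q1,q6 [-0.25 -1.05]
shift [-0.  -0.3  0. ]
```

Contact at the expected height. Opening slowly.

```bash
python3 -m jog '[[[0,0,0],0,70],[[0,0,0],0,60],[[0,0,0],0,45],[[0,0,0],0,25],[[0,0,0],0,15]]' >/dev/null; python3 to.py 428.9 -277.6 58;python3 -m jog '[[[0,0,-10],0,15],[[0,0,-35],0,15],[[0,0,-75],0,0],[[0,0,-115],0,0],[[0,0,-140],0,0]]' >/dev/null; python3 to.py 549.8 68.8 200;python3 - <<'E'
from cell import env
from h import *
for n in('top','scene','wrist'):
    f=env.grab_frame(n);W=cloud(f);cv2.imwrite(f'pics/{n}12.png',f['color']);np.savez(f'pics/{n}12.npz',**f)
    for c,a,b,r in(((426,-277),88,110,38),((549.8,68.8),20,57,28),((549.8,68.8),57,75,28)):
        p=W[(W[...,2]>a)&(W[...,2]<b)&(np.hypot(W[...,0]-c[0],W[...,1]-c[1])<r)]
        print(n,c,len(p),circ(p[:,:2]) if len(p)>9 else '')
E
```

```text
t 30.4 p [ 428.9 -277.4   58. ] jaw 105.9 tilt 1.86 open 80.1 F [ 0.4  0.2 -0.4] q1,q6 [-0.25 -1.05]
shift [ 0.  -0.2 -0. ]
t 30.9 p [ 434.6 -278.4  202.1] jaw 105.9 tilt 1.56 open 85.6 F [-0.2 -0.9 -0. ] q1,q6 [-0.25 -1.05]
shift [-206.1  302.3   -1. ]
top (426, -277) 72 (array([ 425.3162719 , -275.95167423]), np.float64(28.68059411849277))
top (549.8, 68.8) 89 (array([546.73903973,  67.22008598]), np.float64(23.901515659650983))
top (549.8, 68.8) 98 (array([548.06842442,  66.66741019]), np.float64(24.03375434855973))
scene (426, -277) 202 (array([ 427.31680763, -277.33318354]), np.float64(28.741464235702182))
scene (549.8, 68.8) 331 (array([550.87777032,  66.46634276]), np.float64(24.188832337168908))
scene (549.8, 68.8) 148 (array([550.23559425,  65.82480478]), np.float64(24.07528848863627))
wrist (426, -277) 1151 (array([ 426.48272105, -277.30441297]), np.float64(28.524424350219736))
wrist (549.8, 68.8) 0 
wrist (549.8, 68.8) 1
```

View pics/wrist12.png

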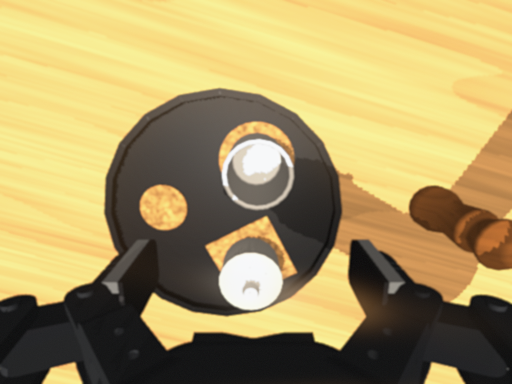

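Tall cup (257,170) stands on its mat, about 0.5 mm off. Last, the milk jug; I turn the jaws about 37° so they grip across its x axis.

```bash
python3 -m jog '[[[-14,20,0],-0.1,0],[[-42,62,0],-0.23,0],[[-70,103,0],-0.36,0],[[-98,145,0],-0.5,0],[[-126,186,0],-0.64,0]]' >/dev/null; python3 to.py 549.3 66.5 180
```

```text
t 31.55 p [504.  -63.2 198. ] jaw 142.9 tilt 1.67 open 85.2 F [ 0.7 -0.3 -0.3] q1,q6 [ 0.19 -0.84]
shift [-131.1   41.7   16.8]
```

```bash
python3 -m jog '[[[-40,13,0],0,0],[[-82,26,5],0,0],[[-115,36,12],0,0],[[-129,41,17],0,0],[[-131,41.5,17],0,0]]' >/dev/null; python3 to.py 549.3 66.5 120;python3 -m jog '[[[0,0,18],0,0],[[0,0,45],0,0],[[0,0,58],0,0],[[0,0,60],0,0],[[0,0,60],0,0]]' >/dev/null; python3 to.py 549.3 66.5 60
python3 - <<'E'
from cell import env
from h import *
f=env.grab_frame('wrist');cv2.imwrite('pics/w13.png',f['color']);W=cloud(f)
c=np.array([549.3,66.5])
A=W.reshape(-1,3);A=A[(A[:,2]>20)&(A[:,2]<80)&(np.hypot(*(A[:,:2]-c).T)<65)]
for i in range(4):
    r=np.hypot(*(A[:,:2]-c).T);p=A[(A[:,2]>58)&(r<27.5)&(r>20)];c,R=circ(p[:,:2]);print(len(p),c,R)
d=A[:,:2]-c;r=np.hypot(*d.T);an=np.degrees(np.arctan2(d[:,1],d[:,0]))
h=(r>38)&(an>0)&(an<110);print('handle',h.sum(),np.median(an[h]),r[h].max());s=(r>30)&(an<-60);print('spout',s.sum(),np.median(an[s]),r[s].max())
E
```

```text
t 32.05 p [548.6  67.4 177.7] jaw 143.0 tilt 1.9 open 85.1 F [ 0.2 -1.2 -0.7] q1,q6 [ 0.41 -1.05]
shift [-0.9 -2.6 57.7]
t 32.55 p [546.4  66.3 117.9] jaw 142.9 tilt 1.93 open 85.5 F [ 1.1 -0.9 -0. ] q1,q6 [ 0.41 -1.05]
shift [-3.2 -3.7 57.8]
1176 [549.69209418  66.10078659] 24.025093308426428
1177 [549.69305925  66.09300113] 24.027753685881596
1178 [549.69056762  66.08700457] 24.03065888903364
1178 [549.69056762  66.08700457] 24.03065888903364
handle 67 54.064608866971945 45.23255206126288
spout 178 -126.20662297141865 34.98309096575447
```

View pics/w13.png

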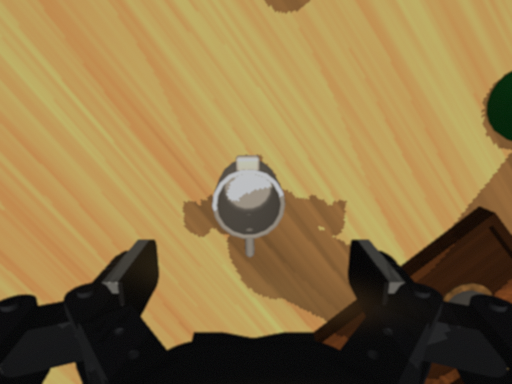

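Jug body (248,203), handle (250,247), spout (248,160): the jaws are square across it, with handle at 54° and jaws at 143°. Descending.

```bash
python3 -m jog '[[[-3,-3.5,12],0,0],[[-3,-4,30],0,0],[[-3,-4,45],0,0],[[-3,-4,48],0,0],[[-3,-4,48],0,0]]' >/dev/null; python3 to.py 549.7 66.1 29
```

```text
t 33.1 p [550.5  66.4  70.1] jaw 142.9 tilt 1.87 open 85.1 F [ 0.4 -0.6 -0.3] q1,q6 [ 0.41 -1.04]
shift [-0.1 -0.6 41.1]
```

```bash
python3 -m jog '[[[0,-0.5,12],0,0],[[0,-0.5,28],0,10],[[0,-0.5,38],0,20],[[0,-0.5,41],0,30],[[0,-0.5,41],0,30]]' 30 >/dev/null; python3 to.py 549.7 66.1 29;python3 -m jog '[[[0,0,0],0,60],[[0,0,0],0,90],[[0,0,0],0,130],[[0,0,0],0,200],[[0,0,0],0,255]]' >/dev/null; python3 to.py 549.7 66.1 29
```

```text
t 33.6 p [549.5  66.1  28.8] jaw 142.9 tilt 1.91 open 75.1 F [-0.9 -0.4  0.4] q1,q6 [ 0.41 -1.04]
shift [-0.1 -0.1 -0.2]
t 34.1 p [550.   66.3  29.6] jaw 143.0 tilt 1.83 open 49.8 F [-1.4  0.9  6. ] q1,q6 [ 0.41 -1.04]
shift [0.3 0.1 0.6]
```

```bash
python3 -m jog '[[[0,0,0],0,255],[[0,0,-15],0,255],[[0,0,-45],0,255],[[0,0,-85],0,255],[[0,0,-120],0,255]]' >/dev/null; python3 -m jog '[[[0,0,-15],0,255],[[0,0,-20],0,255],[[0,0,-20],0,255]]' >/dev/null; python3 to.py 509.1 -366.2 175
```

```text
t 34.9 p [553.8  66.1 169.7] jaw 142.9 tilt 1.92 open 49.6 F [-0.4  0.6 -1.5] q1,q6 [ 0.4  -1.04]
shift [ 372.  -224.8   -3.5]
```

```bash
python3 -m jog '[[[10,-6,0],0,255],[[30,-18,0],0,255],[[58,-35,0],0,255],[[87,-52,0],0,255],[[116,-70,0],0,255]]' >/dev/null; python3 to.py 509.1 -366.2 175; python3 -m jog '[[[30,-18,0],0,255],[[60,-36,0],0,255],[[90,-54,0],0,255],[[120,-72,0],0,255],[[148,-89,0],0,255]]' >/dev/null; python3 to.py 509.1 -366.2 172
```

```text
t 35.4 p [538.1 -70.4 168.3] jaw 142.9 tilt 2.15 open 49.5 F [ 0.4  0.6 -1. ] q1,q6 [ 0.17 -0.81]
shift [ 253.7 -155.    -5.3]
t 35.9 p [ 518.  -243.9  167.1] jaw 142.9 tilt 2.37 open 49.5 F [ 0.5 -0.2 -1.6] q1,q6 [-0.15 -0.5 ]
shift [103.  -66.5  -4.6]
```

```bash
python3 -m jog '[[[30,-19,0],0,255],[[62,-40,0],0,255],[[90,-58,0],0,255],[[101,-65,0],0,255],[[103,-66,0],0,255]]' >/dev/null; python3 to.py 509.1 -366.2 110; python3 -m jog '[[[0,0,15],0,255],[[0,0,40],0,255],[[0,0,52],0,255],[[0,0,55],0,255],[[0,0,55],0,255]]' >/dev/null; python3 to.py 509.1 -366.2 70
python3 - <<'E'
from cell import env
from h import *
f=env.grab_frame('wrist');cv2.imwrite('pics/w14.png',f['color'])
f=env.grab_frame('scene');cv2.imwrite('pics/s14.png',cv2.resize(f['color'][60:240,60:310],None,fx=2.8,fy=2.8))
E
```

```text
t 36.4 p [ 506.9 -367.3  165.3] jaw 142.7 tilt 2.57 open 49.4 F [ 0.4  0.5 -1.2] q1,q6 [-0.36 -0.3 ]
shift [-3.6 -3.1 55.1]
t 36.9 p [ 504.6 -366.6  110.2] jaw 142.8 tilt 2.61 open 49.5 F [-0.5  0.5 -1. ] q1,q6 [-0.36 -0.3 ]
shift [-4.1 -4.8 40. ]
```

View pics/w14.png

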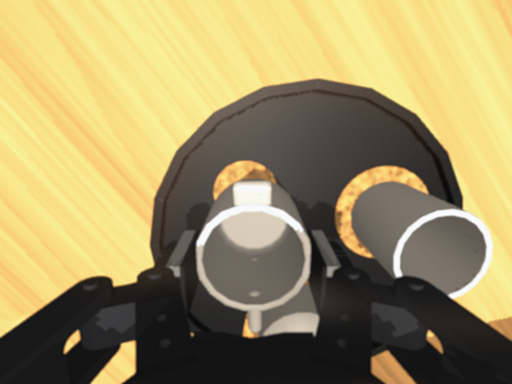

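View pics/s14.png

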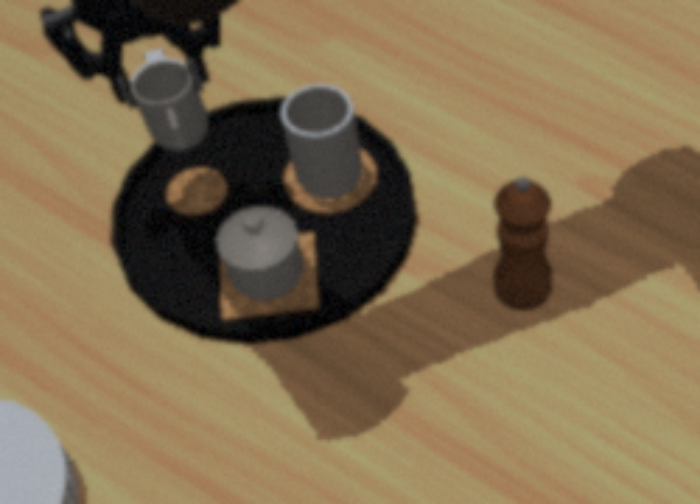

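Jug (255,258) is above its small mat (245,180), and the tall cup stays about 30 mm clear of the fingers. Lowering.

```bash
python3 -m jog '[[[-4,-4.5,12],0,255],[[-4.3,-5,32],0,255],[[-4.3,-5,48],0,255],[[-4.3,-5,56],0,255],[[-4.3,-5,57],0,255]]' >/dev/null; python3 to.py 509.1 -366.2 41
python3 - <<'E'
from cell import env
from h import *
f=env.grab_frame('wrist');cv2.imwrite('pics/w15.png',f['color']);W=cloud(f)
c=np.array([509.,-366.])
A=W.reshape(-1,3);A=A[(A[:,2]>72)&(A[:,2]<95)&(np.hypot(*(A[:,:2]-c).T)<65)]
for i in range(4):
    r=np.hypot(*(A[:,:2]-c).T);p=A[(r<27.5)&(r>20)];c,R=circ(p[:,:2])
q=p-p.mean(0);print(len(p),c,R,'rim plane',np.linalg.lstsq(np.c_[q[:,:2],np.ones(len(q))],p[:,2],rcond=None)[0])
E
```

```text
t 37.5 p [ 509.1 -366.5   53. ] jaw 142.7 tilt 2.57 open 49.4 F [ 0.7 -0.5 -1.3] q1,q6 [-0.36 -0.3 ]
shift [-0.5 -0.3 12. ]
5357 [ 510.29575103 -368.04773677] 24.05922693683433 rim plane [-6.30021784e-02 -4.52221566e-02  8.30465897e+01]
```

```bash
python3 - <<'E'
from cell import env
from h import *
f=env.grab_frame('wrist');W=cloud(f)
c=np.array([509.,-366.]);A=W.reshape(-1,3);r=np.hypot(*(A[:,:2]-c).T)
p=A[(r<27.5)&(r>18)&(A[:,2]>70)&(A[:,2]<95)]
for i in range(6):
    q=p-p.mean(0);s=np.linalg.lstsq(np.c_[q[:,:2],np.ones(len(q))],q[:,2],rcond=None)[0];res=q[:,2]-np.c_[q[:,:2],np.ones(len(q))]@s
    p=p[res>-1.0-3*(i<2)]
print(len(p),s,p[:,2].mean(),circ(p[:,:2]))
E
python3 to.py 509.1 -366.2 41
```

```text
1469 [-9.05494522e-02  5.07266862e-02  2.83467546e-14] 86.82899678020411 (array([ 510.1256348 , -367.03031262]), np.float64(24.652136916368825))
t 37.6 p [ 510.  -367.    54.6] jaw 142.8 tilt 2.43 open 49.3 F [ 0.5  0.7 -2.1] q1,q6 [-0.36 -0.3 ]
shift [-0.4  0.8 13.6]
```

```bash
python3 -m jog '[[[0,0.5,5],0,255],[[0,0.5,9],0,255],[[0,0.5,11],0,255],[[0,0.5,12],0,255],[[0,0.5,12],0,255]]' >/dev/null; python3 to.py 509.1 -366.2 40
```

```text
t 38.1 p [ 509.1 -366.7   42.5] jaw 142.8 tilt 2.43 open 49.6 F [ 0.3 -0.3 -0.6] q1,q6 [-0.36 -0.3 ]
shift [-0.5  0.2  2.5]
```

```bash
python3 -m jog '[[[0,0,1],0,255],[[0,0,1.5],0,255],[[0,0,2],0,255],[[0,0,2],0,255]]' >/dev/null; python3 to.py 509.1 -366.2 40
```

```text
t 38.5 p [ 508.9 -366.7   40.4] jaw 142.8 tilt 2.44 open 49.2 F [-0.5 -0.9 -1.6] q1,q6 [-0.36 -0.3 ]
shift [-0.5  0.1  0.4]
```

```bash
python3 -m jog '[[[0,0,0.5],0,255],[[0,0,1],0,255],[[0,0,1.3],0,255],[[0,0,1.3],0,255]]' >/dev/null; python3 to.py 509.1 -366.2 40
```

```text
t 38.9 p [ 508.9 -366.8   39.8] jaw 142.8 tilt 2.43 open 49.4 F [-1.1  1.1  4. ] q1,q6 [-0.36 -0.3 ]
shift [-0.6  0.2 -0.2]
```

Touched down. I release, then rise straight up (clear of the tall cup and handle) and look.

```bash
python3 -m jog '[[[0,0,0],0,100],[[0,0,0],0,85],[[0,0,0],0,65],[[0,0,0],0,50],[[0,0,0],0,50]]' >/dev/null; python3 to.py 509 -366 40;python3 -m jog '[[[0,0,-8],0,50],[[0,0,-30],0,50],[[0,0,-65],0,50],[[0,0,-105],0,50],[[0,0,-145],0,0]]' >/dev/null; python3 -m jog '[[[10,-20,-30],0,0],[[25,-50,-50],0,0],[[40,-80,-60],0,0],[[50,-110,-60],0,0],[[50,-110,-60],0,0]]' >/dev/null; python3 to.py 509 -366 40
python3 - <<'E'
from cell import env
from h import *
for n in('top','scene'):
    f=env.grab_frame(n);W=cloud(f);cv2.imwrite(f'pics/{n}16.png',f['color'])
    for k,c,a,b,r in(('jug',(509,-366.5),68,80,27.5),('sugar knob',(544,-250),78,95,35),('tall',(426,-277.6),84,110,36),('flask',(581,304.2),138,160,38),('sake cup',(453.2,293),44,60,35),('mill',(424,-62),20,150,40)):
        p=W[(W[...,2]>a)&(W[...,2]<b)&(np.hypot(W[...,0]-c[0],W[...,1]-c[1])<r)]
        print(n,k,c,len(p),circ(p[:,:2]) if len(p)>9 else '',np.nanmax(p[:,2]) if len(p) else '')
E
```

```text
t 39.4 p [ 509.  -366.8   39.7] jaw 142.8 tilt 2.43 open 68.6 F [-0.8 -0.1  0.3] q1,q6 [-0.36 -0.3 ]
shift [-0.7  0.5 -0.3]
t 40.4 p [ 575.6 -475.5  242.3] jaw 142.6 tilt 2.46 open 85.5 F [-0.9  0.6 -1.2] q1,q6 [-0.47 -0.19]
shift [-52.  112.4 205. ]
top jug (509, -366.5) 0  
top sugar knob (544, -250) 44 (array([ 542.28528844, -246.04028407]), np.float64(6.814028300698687)) 90.32704118761899
top tall (426, -277.6) 149 (array([ 425.47483408, -275.57199067]), np.float64(28.770850506086543)) 100.81183850245452
top flask (581, 304.2) 255 (array([578.97714961, 304.5163507 ]), np.float64(14.062198385537034)) 150.0870500849993
top sake cup (453.2, 293) 138 (array([453.58895374, 292.70453596]), np.float64(22.444830203831213)) 57.31467017899604
top mill (424, -62) 234 (array([424.23706999, -60.68413248]), np.float64(17.01616456550341)) 146.59851355545504
scene jug (509, -366.5) 117 (array([ 508.78124205, -366.23610179]), np.float64(24.178268595569985)) 75.68927853225807
scene sugar knob (544, -250) 41 (array([ 545.0995943, -250.1780709]), np.float64(5.936496623845948)) 89.55533494020847
scene tall (426, -277.6) 266 (array([ 427.54889037, -277.0743007 ]), np.float64(28.75332425848972)) 99.35886864655413
scene flask (581, 304.2) 358 (array([580.40617329, 303.14323778]), np.float64(14.053870759051021)) 147.0971151619815
scene sake cup (453.2, 293) 179 (array([455.99479154, 291.90130821]), np.float64(22.371392104493676)) 54.87262404076432
scene mill (424, -62) 749 (array([428.03014948, -61.81724307]), np.float64(16.331576163851985)) 144.97367730781696
```

View pics/scene16.png

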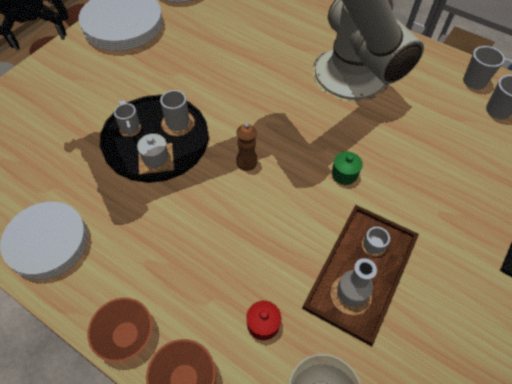

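View pics/top16.png

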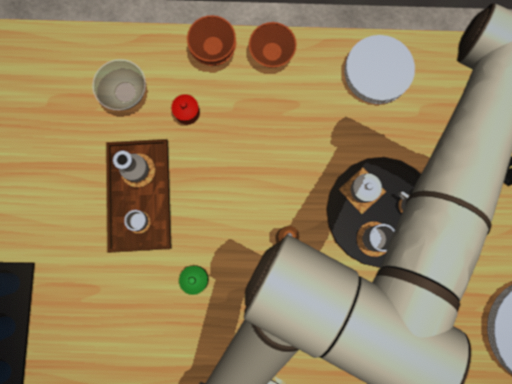

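Scene view: all five pieces stand upright on their mats (jug (127,120), tall cup (175,110), sugar pot (154,152), sake cup (376,240), flask (353,288)). The mill (246,148) is untouched, the red and green pots have not moved, and the arm is clear. Handing in.

Run:
```python
from cell import env
print(env.sign_off(), env.get_state()['time'])
```

```text
the job is handed in; nothing more can be done
the job is handed in; nothing more can be done
```

I placed both sets and handed the job in at about 40.5 s of the 112 s allowed. I worked in the order asked: flask and sake cup on the wooden tray, then sugar pot, tall cup and milk jug on the black tray. Each piece was lowered until the force showed contact (about 4–5 N) and only then released.

- **Placing:** in the last scene picture all five stand upright. The clearest readings put each within about 1–2 mm of its mat's centre.
- **Left alone:** the mill still stands where it was, and the red and green pots look unmoved.
- **Disagreements:** the top and scene cameras differ by up to about 3 mm in places, which is roughly their calibration error. In the last top view the arm hid the jug and part of the coffee tray. The jug is therefore confirmed by the scene camera alone, and the top view's sugar knob reading there (about 4 mm off) is not reliable.
- **Tilt:** the tool tilt crept up to about 2.5° during the job. The held tall cup's rim measured about 1° off level, and a fit of the held jug's rim, partly hidden, was too poor to use. In the last pictures both stand upright.

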